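# Shut the dry cabinet and set its humidity selector

### The arm

A 6-joint arm with a two-finger parallel gripper is mounted at the origin on the work surface. World frame = base frame: x ahead of the robot, y to its left, z up, the work surface at z = 0. Lengths are in m, angles in degrees, forces in N, time in s.
With the tool pointing down it reaches from about 0.375 to 0.9 m from the base axis. Payload 3.1 kg.
Tool frame: the origin (TCP) lies midway between the tips of the shut fingers; the grasp point (between the pads) lies 19 mm behind it; z points along the fingers, y is the direction in which the jaws open and shut (so a half turn about z gives the same grasp; the last joint's range is limited). The gripper opens to 87 mm and grips with 3 to 60 N. Pads are 19 mm wide; open, the fingers measure 117 mm over their backs; the gripper's body (75 mm by 190 mm) begins 51 mm behind the grasp point.
Start: joints at [56.293, 30.224, 82.088, -0, 67.689, -10.227], TCP at [0.249, 0.573, 0.223] pointing down, gripper open.
Joint ranges: [-176.69, 176.69], [-43.24, 126.21], [12.49, 139.97], [-82, 262], [0, 151.66], [-163.58, 163.58]. Speed limits (degrees/s): [159.86, 159.86, 180, 180, 180, 180].

### API

Orientations are given as a 3x3 rotation matrix whose columns are the frame's x, y, z axes.
In Python, from rig import bot gives the robot as it stands.
- The arm moves only by the tool carry_out, never from a script. Its arguments are lists of equal length, an entry for each row: "grip": the gripper's target within -1 to 1 (fully open at 1, half-way at 0, shut at -1); "slide": the shift along the tool's x, y, z in mm, a list of three; "twist": the turn, a rotation vector about the tool's x, y, z in rad, a list of three. In form: {"grip": [grip, ...], "slide": [[dx, dy, dz], ...], "twist": [[wx, wy, wz], ...]}. A call has 1 to 12 rows; each row shifts and turns the pose as measured when the row begins, along the tool's axes as they then stand; what a row does not reach is not made up. A row lasts 1/10 s, in which the tool goes at most 50 mm and 8.59 degrees, less where a joint would pass 70% of its speed; a pose out of reach is approached as far as the arm can. A call is refused whole if a number of a shift passes 50 or a number of a turn 0.15, either way. A call with a gripper value outside its range is refused whole. The fingers move at their own pace and stop on an object; the grip force is fixed at half the most. Time passes only in rows, so rows that do not move let the fingers close. It gives the time, the measured TCP pose, the force and the opening at its end, in the units of the state.
- bot.read_state(): the state, without advancing time (a new reading comes with each control period).
- bot.capture(name): name is "side" or "top"; returns a dict with "color" (420x560x3 uint8, red, green, blue), "depth" (420x560 float32, m along the optical axis (not along the pixel's ray), 0 where there is no reading), "fx", "fy", "cx", "cy" (pixels), "k1" (the pictures are not rectified: a ray, as slopes to the right and down, at radius r is drawn at 1 + k1 r^2 times it, then the intrinsics apply), "position" and "rotation" of the camera in the world. Camera axes: x right, y up, looking along -z (the intrinsics and any distortion apply to the point x, -y, -z); pixel columns grow to the right and rows downward; lengths in m; the calibration is good to about 2 mm. A picture is of the moment at which its call begins.
- bot.hand_in(): hands the job in, once; it reports no verdict.
The state is a dict: "time_s": time; "joint_positions": joint angles; "qvel": joint speeds; "tau": joint torques, N m; "position": TCP position; "tcp_rot": TCP orientation; "force": force on the tool from outside, world axes, zero at the start; "moment": the same for the moment, N m; "opening": opening from 0.0 (shut) to 1.0 (fully open).
Only numpy, scipy, OpenCV 4.12 (cv2) and the standard library are available. Lean on these libraries where they do the work, as an engineer would, in place of code of your own. Each camera call takes 0.05 s, during which the arm holds its last target.

### The job

Shut the dry cabinet: lower its clear lid fully home without slamming it, and set the humidity selector to the orange dot. The knob is the push-to-turn kind with no end stop: push it down only until you feel it meet its stop, turn it the shorter way round to the dot, and let it spring back up so that it locks there; do not force it against its stop or its lock. Leave everything else where it is.

Things in the scene. Friction and masses are not known exactly. Their poses are not given: they have to be found in the camera images.
- dry_cabinet: The dry cabinet, fixed to the shelf: a clear box 220 x 260 x 140 mm (x, y, z) with a white control tower 220 x 150 x 146 mm joined to its right (-y) side, axis at y = -205 mm. Origin: centre of the underside of the clear box; x towards the hinge side (away from the robot), y to the left.
- lid (a joint): Angle of the clear lid (rad), 0 = shut flat on the box, positive = open; its front edge, towards the robot, lifts. The lid is a plate 224 x 260 x 6 mm, 0.28 kg, on a stiff hinge: it stays at any angle and takes about 3 to 4 N at its front edge to push down.
- lid_hinge (a point): Point on the lid's hinge line (parallel to the cabinet's y), at the middle of the far rim, on the lid's underside, 140 mm above the shelf. Its axes turn with the lid: -x runs along the lid to its front edge (222 mm away), z is up out of the lid's top face (6 mm above this point).
- lid_grip (a point): Centre of the top of the lid's grey lip (14 x 90 x 12 mm high, along y), 22 mm from the lid's front edge and 198 mm from the hinge line.
- control_head: Black round dial 112 mm across and 20 mm high, fixed on the control tower's top, with 12 white ticks 30 degrees apart and eight raised dots. Origin: centre of its underside, on the knob's axis; z up; it may be mounted at any yaw; its x axis runs along the tick at which the knob stands at the start.
- orange_dot: The orange dot, 10 mm across, 1.6 mm high, on the dial's top 41.5 mm from the knob's axis, at one of the 12 ticks; it marks the wanted humidity. Seven more dots are white. Origin: centre of its underside.
- knob: The grey selector knob: a round skirt 48 mm across, 3 mm high, with an upright bar on top, 46 mm long (x) and 14 mm wide (y), to 34 mm above the skirt's underside. White line on the bar and white nose on the skirt show its pointer, along +x. Origin: on the axis at the skirt's underside, 14 mm above the dial's top at rest; z up.
- knob_grip (a point): Point on the knob's axis inside the bar, 26 mm above the skirt's underside: a height to grip the bar across its 14 mm.
- knob_aim (a point): Point straight out along the knob's pointer, 41.5 mm from the axis, level with the skirt underside; seen from above it lies over the dot that the pointer aims at.
- selector (a joint): Turn of the knob (rad), 0 at the start, positive = counter-clockwise from above. It turns on for ever either way, no end stop; settings are 30 degrees (0.524 rad) apart. When up it is locked by a toothed ring inside, with about 0.055 rad of play each way. More than 10 N on the stop or on the lock's teeth (about 0.18 N m of twist while locked) harms it; turning when free takes about 0.02 N m.
- press (a joint): How far the knob is pushed down (m), 0 = up and locked. A spring pushes up with 4 N plus 0.3 N per mm. The knob comes free to turn somewhere between 3 and 10 mm down, differently each time and unseen; 0.3 mm further down a stiff rubber stop (25 N per mm) is felt as a sharp rise over the spring's 7.5 N at most. Let go within 0.06 rad of a setting it springs up and locks; between settings it stays down.
- lens_in: Bystander: a grey rubberised lens, 74 mm across, 98 mm tall, standing in the clear box.
- cap_deck: Bystander: a black body cap, 58 mm across, 10 mm high, lying on the control tower behind the dial.
- tray: Bystander: white ceramic tray 110 x 160 x 16 mm on the shelf.
- cap_tray: Bystander: the second black body cap, 58 mm across, lying in the tray.
- grey_lens: Bystander: a second grey lens, 74 mm across, 98 mm tall, on the shelf.
- ext_tube: Bystander: chrome extension tube, a ring 62 mm across and 28 mm high.

How it is judged (in metres and radians):
At the end, for the whole second after the job is handed in: The lid is shut (within 0.03 rad) and still; the knob is up (within 1.5 mm of its rest height), at rest, and its pointer aims at the orange dot (the aim point within 5 mm of the dot centre, seen from above; the next setting is 20 mm away) (value of joint lid below 0.03 rad and velocity of joint lid below 0.05 rad/s and horizontal distance between knob_aim and orange_dot below 0.005 m and value of joint press below 0.0015 m and velocity of joint selector between -0.1 and 0.1 rad/s); the robot touches nothing.
It fails at once if the knob turned away from the shorter way to the orange dot (more than one setting the wrong way, or on past half a turn) ((y of orange_dot in the frame of control_head above 0 m and value of joint selector below -0.62 rad) or (y of orange_dot in the frame of control_head below 0 m and value of joint selector above 0.62 rad) or value of joint selector above 3.2 rad or value of joint selector below -3.2 rad).
It fails at once if the knob pressed on its stop, or twisted against its lock, with more than 10 N (contact force between knob and control_head above 10 N).
It fails at once if the lid slammed (faster than 1.5 rad/s) (velocity of joint lid below -1.5 rad/s).
It fails at once if a bystander moved by more than 20 mm (distance of any of lens_in, cap_deck, tray, cap_tray, grey_lens, ext_tube from where it was at the start of the episode above 0.02 m).
It also fails if it takes over 72 s, if anything falls off the work surface, if the arm or the gripper's body presses on something with over 40 N, if the wrist force passes 120 N, or if a joint passes its speed limit or range.

## Working session

There is one attempt and no reset: what is moved stays moved. The work goes in short steps, Python scripts to look and compute and a tool call to move; the robot and the scene stay as the last step left them, time stands still between calls to the robot, and variables do not carry over. Pictures are saved under pics/ and viewed, and the job is handed in when it is done.

Besides the shell and the picture viewer there is one more tool, called after "Emit:" as name(argument=value, ...) on one line, values as JSON. carry_out: Moves the arm, as the interface text tells. Its arguments: {"type":"object","properties":{"grip":{"type":"array"},"slide":{"type":"array"},"twist":{"type":"array"}},"required":["grip","slide","twist"]}

```bash
mkdir -p pics; ls; python3 - <<'E'
from rig import bot
import cv2,numpy as np
s=bot.read_state()
print(s)
for n in("side","top"):
    c=bot.capture(n); cv2.imwrite(f"pics/{n}0.png",c["color"][:,:,::-1]); np.save(f"pics/{n}0.npy",c,allow_pickle=True)
    print(n,{k:c[k] for k in c if k not in("color","depth")})
E
```

```text
pics
{'time_s': 0.0, 'joint_positions': array([ 5.62922016e+01,  3.02770546e+01,  8.21579377e+01,  3.16397975e-04,
        6.76884281e+01, -1.02280231e+01]), 'qvel': array([ 0.05689214,  0.06889594, -0.05910725,  0.01163222,  0.12422029,
       -0.0639264 ]), 'tau': array([ 3.20406243e-04, -4.40045178e+01, -1.76592976e+01,  6.32819301e-02,
        5.83141192e-02, -1.50441751e-04]), 'position': array([0.24857612, 0.57263236, 0.22158352]), 'tcp_rot': array([[-9.17199701e-01,  3.98425990e-01, -1.19967951e-03],
       [ 3.98427608e-01,  9.17198038e-01, -1.78910757e-03],
       [ 3.87516735e-04, -2.11895437e-03, -9.99997680e-01]]), 'force': array([ 1.00209686,  0.23506682, -0.09472288]), 'moment': array([-0.00882818, -0.00621522, -0.02777345]), 'opening': 0.9992485376294772}
side {'fx': 457.5707441486946, 'fy': 457.5707441486946, 'cx': 292.98491751041774, 'cy': 210.91680445381905, 'k1': -0.05346234339253503, 'position': array([0.34843989, 0.79525832, 0.94047666]), 'rotation': array([[-0.95516966,  0.20410153, -0.21446093],
       [-0.29598149, -0.64174299,  0.70750328],
       [ 0.0067737 ,  0.73926213,  0.67338371]])}
top {'fx': 419.53616730668836, 'fy': 419.53616730668836, 'cx': 280.32759425253107, 'cy': 206.6573151441496, 'k1': -0.11111995327521042, 'position': array([ 0.52643517, -0.04169067,  1.28781816]), 'rotation': array([[ 2.83201503e-02,  9.98360394e-01, -4.97442732e-02],
       [-9.99596984e-01,  2.83825468e-02,  5.48281400e-04],
       [ 1.95925160e-03,  4.97086980e-02,  9.98761837e-01]])}
```

View pics/side0.png

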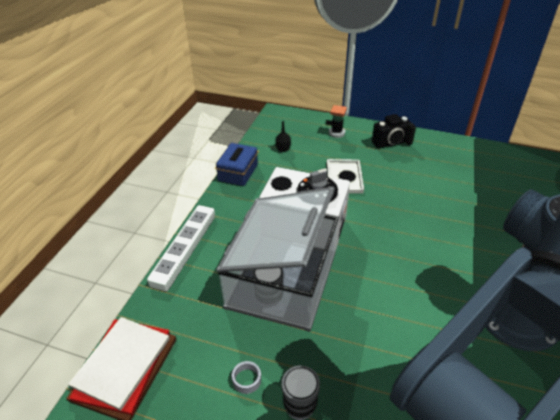

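View pics/top0.png

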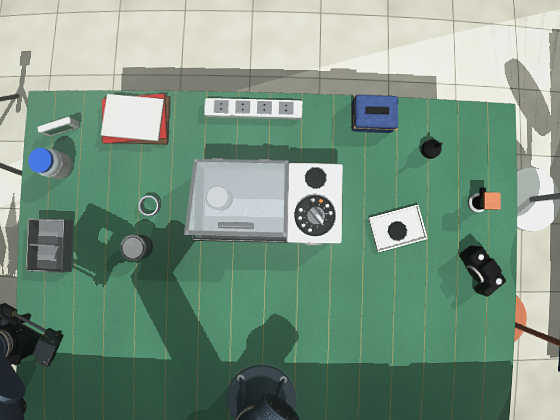

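The top view shows the open lid at about (237,200) and the dial at about (317,215). The cabinet is nearly aligned with the world axes, and the lid is partly open. I'll zoom in on the dial.

```bash
cat > h.py <<'E'
import numpy as np,cv2
def ray(c,u,v):
    x=(u-c["cx"])/c["fx"]; y=(v-c["cy"])/c["fy"]
    a,b=x,y
    for _ in range(20):
        f=1+c["k1"]*(a*a+b*b); a,b=x/f,y/f
    return c["rotation"]@np.array([a,-b,-1.])
def plane(c,u,v,z):
    d=ray(c,u,v); p=c["position"]; return p+d*(z-p[2])/d[2]
def pt(c,u,v):
    return c["position"]+ray(c,u,v)*c["depth"][int(round(v)),int(round(u))]
def proj(c,P):
    q=c["rotation"].T@(np.asarray(P)-c["position"]); a,b=q[0]/-q[2],-q[1]/-q[2]
    f=1+c["k1"]*(a*a+b*b); return c["cx"]+c["fx"]*a*f,c["cy"]+c["fy"]*b*f
E
python3 - <<'E'
import numpy as np,cv2
from h import *
t=np.load("pics/top0.npy",allow_pickle=True).item(); s=np.load("pics/side0.npy",allow_pickle=True).item()
a=cv2.resize(t["color"][155:250,285:350],None,fx=6,fy=6,interpolation=cv2.INTER_CUBIC)
b=cv2.resize(s["color"][155:220,255:370],None,fx=6,fy=6,interpolation=cv2.INTER_CUBIC)
c=cv2.resize(t["color"][150:250,180:350],None,fx=4.5,fy=4.5,interpolation=cv2.INTER_CUBIC)
for n,i in zip(("za","zb","zc"),(a,b,c)): cv2.imwrite(f"pics/{n}.png",i[:,:,::-1]); print(i.shape)
for c,n in((t,"t"),(s,"s")):
    hsv=cv2.cvtColor(c["color"],cv2.COLOR_RGB2HSV)
    m=((hsv[:,:,0]<20)&(hsv[:,:,1]>130)&(hsv[:,:,2]>90)).astype(np.uint8)
    k,l,st,ce=cv2.connectedComponentsWithStats(m)
    for i in range(1,k):
        if st[i,4]<60: print(n,st[i],ce[i])
E
```

```text
(570, 390, 3)
(390, 690, 3)
(450, 765, 3)
t [354  96   1   2   2] [354.   96.5]
t [102  99   4  15  38] [103.05263158 104.63157895]
t [354 127   1   1   1] [354. 127.]
t [385 129   2   1   2] [385.5 129. ]
t [394 129   3   1   3] [395. 129.]
t [319 199   4   4  13] [320.38461538 200.38461538]
s [194  92   1   1   1] [194.  92.]
s [189  97   1   1   1] [189.  97.]
s [186 101   1   1   1] [186. 101.]
s [183 103   1   1   1] [183. 103.]
s [160 105  23  23  23] [171. 116.]
s [157 130   1   1   1] [157. 130.]
s [153 133   2   2   2] [153.5 133.5]
s [151 136   1   1   1] [151. 136.]
s [149 138   1   1   1] [149. 138.]
s [147 140   1   1   1] [147. 140.]
s [118 146  25  25  26] [130.38461538 157.57692308]
s [113 172   4   4   4] [114.5 173.5]
s [111 177   1   1   1] [111. 177.]
s [109 179   1   2   2] [109.  179.5]
s [303 179   5   3  12] [305.16666667 179.91666667]
s [104 182   4   4   4] [105.5 183.5]
s [ 92 187  11  11  11] [ 97. 192.]
s [ 90 199   1   1   1] [ 90. 199.]
s [ 84 205   1   1   1] [ 84. 205.]
s [ 79 210   2   2   2] [ 79.5 210.5]
s [ 68 214   9   9   9] [ 72. 218.]
s [ 56 224  11  11  11] [ 61. 229.]
s [ 53 237   1   1   1] [ 53. 237.]
s [ 38 241  13  13  13] [ 44. 247.]
s [ 32 256   5   5   5] [ 34. 258.]
s [ 29 262   2   2   2] [ 29.5 262.5]
s [ 25 267   1   1   1] [ 25. 267.]
s [ 22 270   1   1   1] [ 22. 270.]
s [ 12 272   9  10  10] [ 16.4 276.5]
s [ 10 283   1   1   1] [ 10. 283.]
s [  8 285   1   1   1] [  8. 285.]
s [  6 287   1   1   1] [  6. 287.]
s [105 319  12  16  36] [111.55555556 325.19444444]
s [170 335   4   6  17] [171.17647059 337.23529412]
```

View pics/za.png

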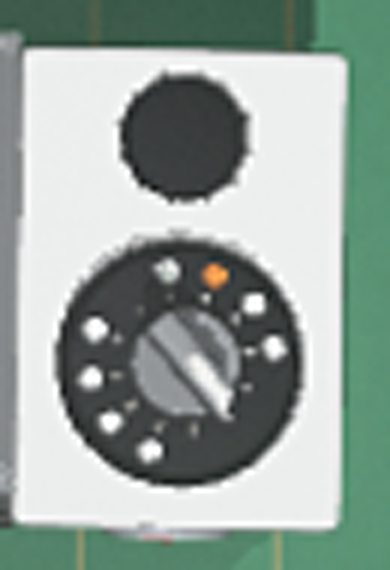

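View pics/zb.png

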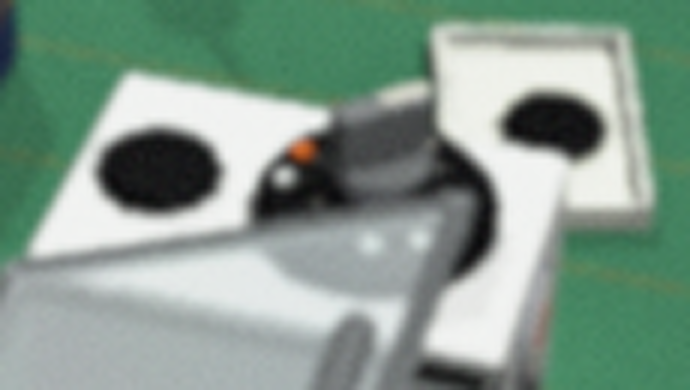

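View pics/zc.png

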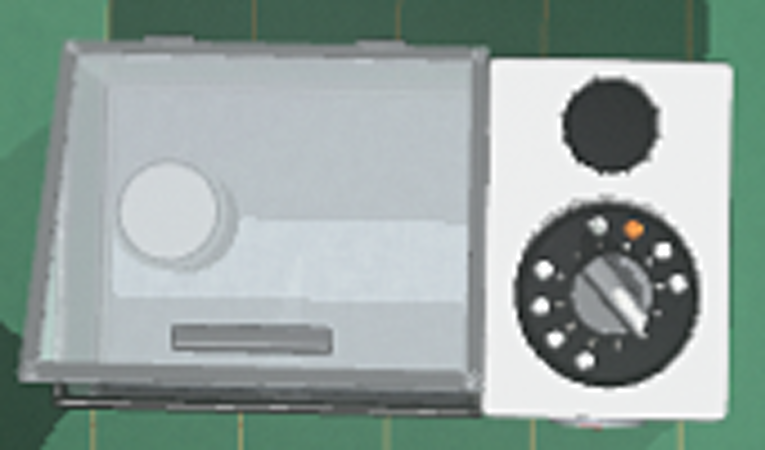

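The za crop shows the dial centre at about (180,362), the orange dot at (215,275) and the nose at (228,415). That makes the turn about +120° (counter-clockwise). Next I'll measure the geometry and the lid angle.

```bash
python3 - <<'E'
import numpy as np,cv2
from h import *
t=np.load("pics/top0.npy",allow_pickle=True).item(); s=np.load("pics/side0.npy",allow_pickle=True).item()
img=t["color"].astype(int)
# white dots & dial in top
g=img.min(2); mx=img.max(2)
# tower corners: za coords/6 + (285,155), inner corners
for n,(u,v) in dict(nw=(22,50),ne=(347,55),se=(338,528),sw=(14,522)).items():
    print(n,plane(t,285+u/6-.4,155+v/6-.4,.146))
roi=np.zeros_like(g,np.uint8); roi[190:240,290:340]=1
dark=((mx<75)&(roi>0)).astype(np.uint8)
dark=cv2.morphologyEx(dark,cv2.MORPH_CLOSE,np.ones((5,5)))
cs,_=cv2.findContours(dark,cv2.RETR_EXTERNAL,cv2.CHAIN_APPROX_NONE)
cn=max(cs,key=cv2.contourArea)
P=np.array([plane(t,*p[0],.166)[:2]*1000 for p in cn],np.float32)
c,r=cv2.minEnclosingCircle(P); e=cv2.fitEllipse(P); print("dial",c,r,e)
hsv=cv2.cvtColor(t["color"],cv2.COLOR_RGB2HSV)
roi2=roi*0; cv2.circle(roi2,(315,215),18,1,-1)
m=((g>120)&(roi2>0)).astype(np.uint8)
k,l,st,ce=cv2.connectedComponentsWithStats(m)
o=plane(t,320.38,200.38,.1676)
D=[o[:2]]
for i in range(1,k):
    p=plane(t,*ce[i],.1676); print(st[i,4],ce[i].round(1),p[:2].round(4))
    if 5<st[i,4]<25: D.append(p[:2])
print("orange",o)
for q in (D,):
    q=np.array(q); A=np.c_[2*q,np.ones(len(q))]; x=np.linalg.lstsq(A,(q**2).sum(1),rcond=None)[0]; R=np.sqrt(x[2]+x[:2]@x[:2]); print("dotcircle",x[:2],R)
    for p in q: print(np.degrees(np.arctan2(*(p-x[:2])[::-1])).round(1),np.linalg.norm(p-x[:2]).round(4))
# side: orange
print("side orange",plane(s,305.17,179.9,.1676))
dep=t["depth"]
for u,v in((190,237),(285,237),(237,225),(237,235),(237,200),(237,170),(315,215),(300,230),(330,230),(317,178),(335,170)):
    print(u,v,pt(t,u,v).round(4))
E
```

```text
nw [ 0.70394756 -0.06068315  0.146     ]
ne [ 0.70619452 -0.20967965  0.146     ]
se [ 0.49004923 -0.21004004  0.146     ]
sw [ 0.48883095 -0.06294243  0.146     ]
dial (561.7943725585938, -134.0097198486328) 54.470664978027344 ((562.0850830078125, -134.1177520751953), (105.39789581298828, 105.74121856689453), 70.23640441894531)
12 [312.5 199.5] [ 0.6039 -0.1279]
1 [319. 204.] [ 0.5923 -0.1456]
15 [326.3 205.7] [ 0.5884 -0.1652]
116 [318.  214.2] [ 0.5648 -0.1437]
13 [300.4 209.4] [ 0.5765 -0.0961]
1 [304. 211.] [ 0.5724 -0.1059]
70 [311.7 218.3] [ 0.5535 -0.127 ]
14 [330.3 212.5] [ 0.5704 -0.1764]
2 [326.5 213. ] [ 0.5688 -0.1663]
13 [299.6 217.6] [ 0.5544 -0.0946]
1 [304. 217.] [ 0.5564 -0.1063]
1 [326. 219.] [ 0.5527 -0.1653]
13 [302.8 224.8] [ 0.5355 -0.1038]
2 [306.5 222. ] [ 0.5432 -0.1133]
1 [311. 226.] [ 0.5329 -0.1256]
1 [317. 226.] [ 0.5333 -0.1417]
14 [309.5 229.7] [ 0.5229 -0.1219]
orange [ 0.60210688 -0.14907516  0.1676    ]
dotcircle [ 0.56250871 -0.13500805] 0.04143462736187377
-19.6 0.042
9.8 0.042
-49.4 0.0398
70.3 0.0413
-79.2 0.0421
101.4 0.0412
130.8 0.0413
161.7 0.0418
side orange [ 0.60006702 -0.14609606  0.1676    ]
190 237 [0.4893 0.2323 0.003 ]
285 237 [ 0.5011 -0.0574  0.1426]
237 225 [0.5297 0.0648 0.2384]
237 235 [0.5047 0.0643 0.2354]
237 200 [0.5951 0.0714 0.1946]
237 170 [0.6788 0.0779 0.1587]
315 215 [ 0.561  -0.1316  0.2147]
300 230 [ 0.5213 -0.0976  0.1454]
330 230 [ 0.5235 -0.179   0.1484]
317 178 [ 0.6637 -0.1397  0.1545]
335 170 [ 0.6887 -0.1899  0.143 ]
```

Results:
- **Dial:** centre about (0.5615, -0.1335). The orange dot is at -19° and the pointer at about -139°, so the turn is +120° counter-clockwise.
- **Lid:** open about 25°, with the lip top near (0.533, 0.07, 0.240) and the hinge at x≈0.705.

I'll move over the lip with the fingers shut.

Emit:
carry_out(grip=[-1,-1,-1,-1,-1,-1,-1,-1,-1,-1,-1,-1], slide=[[-38,-29,-10],[-38,-29,-10],[-38,-29,-10],[-38,-29,-10],[-38,-29,-10],[-38,-29,-10],[-38,-29,-10],[-38,-29,0],[-38,-29,0],[-38,-29,0],[-38,-29,0],[-30,-20,0]], twist=[[0,0,0],[0,0,0],[0,0,0],[0,0,0],[0,0,0],[0,0,0],[0,0,0],[0,0,0],[0,0,0],[0,0,0],[0,0,0],[0,0,0]])

```text
time_s: 1.3
position: [0.5311, 0.0708, 0.2898]
tcp_rot: [[-0.922, 0.388, -0.005], [0.388, 0.922, -0.004], [0.003, -0.006, -1.0]]
force: [-0.2, 0.2, 0.7]
opening: 0.03
```

Emit:
carry_out(grip=[-1,-1,-1,-1,-1,-1,-1,-1,-1], slide=[[0,0,0],[0,0,0],[0,0,0],[0,0,0],[0,0,0],[0,0,0],[0,0,0],[0,0,0],[0,0,0]], twist=[[0,0,0.14],[0,0,0.14],[0,0,0.14],[0,0,0.14],[0,0,0.14],[0,0,0.14],[0,0,0.14],[0,0,0.14],[0,0,0]])

```text
time_s: 2.2
position: [0.5318, 0.0633, 0.285]
tcp_rot: [[0.004, 1.0, -0.013], [1.0, -0.005, -0.005], [-0.005, -0.013, -1.0]]
force: [0.6, -0.4, 0.4]
opening: 0.003
```

Emit:
carry_out(grip=[-1,-1,-1,-1], slide=[[0,0,0],[0,0,0],[0,0,0],[0,0,0]], twist=[[0,0,0],[0,0,0],[0,0,0],[0,0,0]])

```text
time_s: 2.6
position: [0.5312, 0.0634, 0.2844]
tcp_rot: [[-0.003, 1.0, -0.015], [1.0, 0.003, -0.005], [-0.005, -0.015, -1.0]]
force: [-0.0, 0.1, 0.5]
opening: 0.004
```

Emit:
carry_out(grip=[-1,-1,-1,-1,-1,-1], slide=[[0,0,7],[0,0,7],[0,0,7],[0,0,7],[0,-2,7],[0,-2,7]], twist=[[0,0,0],[0,0,0],[0,0,0],[0,0,0],[0,0,0],[0,0,0]])

```text
time_s: 3.2
position: [0.5266, 0.0631, 0.2392]
tcp_rot: [[-0.004, 1.0, -0.014], [1.0, 0.004, -0.005], [-0.005, -0.014, -1.0]]
force: [0.1, -0.4, 2.4]
opening: 0.009
```

Emit:
carry_out(grip=[-1,-1,-1,-1,-1,-1,-1,-1,-1,-1], slide=[[0,-2,7],[0,-2,7],[0,-2,7],[0,-2,7],[0,-2,7],[0,-2,7],[0,-1,7],[0,-1,7],[0,-1,5],[0,0,5]], twist=[[0,0,0],[0,0,0],[0,0,0],[0,0,0],[0,0,0],[0,0,0],[0,0,0],[0,0,0],[0,0,0],[0,0,0]])

```text
time_s: 4.2
position: [0.5077, 0.0629, 0.1673]
tcp_rot: [[-0.004, 1.0, -0.017], [1.0, 0.004, -0.005], [-0.004, -0.017, -1.0]]
force: [-0.0, 1.2, 0.8]
opening: 0.004
```

Emit:
carry_out(grip=[-1,-1,-1,-1], slide=[[0,0,3],[0,0,3],[0,0,2],[0,0,1]], twist=[[0,0,0],[0,0,0],[0,0,0],[0,0,0]])

```text
time_s: 4.6
position: [0.5075, 0.0628, 0.1588]
tcp_rot: [[-0.004, 1.0, -0.017], [1.0, 0.004, -0.005], [-0.005, -0.017, -1.0]]
force: [-4.1, 0.6, 13.4]
opening: 0.005
```

```bash
python3 - <<'E'
from rig import bot
import cv2,numpy as np
for n in("side","top"):
    c=bot.capture(n); cv2.imwrite(f"pics/{n}1.png",c["color"][:,:,::-1])
    print(bot.read_state()["force"],bot.read_state()["position"])
E
```

```text
[-3.84316844  0.26198195  8.45068546] [0.50750142 0.06283823 0.15883698]
[-2.83261001  0.52412967  8.44232541] [0.50750901 0.06283862 0.15882375]
```

View pics/side1.png

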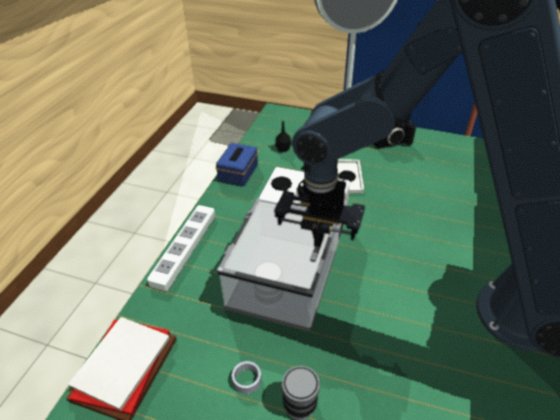

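The lid looks shut flat in side1: the fingers rest on the lip near (317,255), z is 0.1588, and the force is rising firmly. I'll lift and move over the knob.

Emit:
carry_out(grip=[-1,-1,-1,-1,-1,-1,-1,-1,-1,-1,-1], slide=[[0,0,-20],[0,0,-35],[0,0,-35],[0,0,0],[-35,10,0],[-35,10,0],[-35,10,0],[-35,10,0],[-35,10,0],[-20,4,0],[0,0,0]], twist=[[0,0,0],[0,0,0],[0,0,0],[0,0,0],[0,0,0],[0,0,0],[0,0,0],[0,0,0],[0,0,0],[0,0,0],[0,0,0]])

```text
time_s: 5.8
position: [0.568, -0.138, 0.2488]
tcp_rot: [[-0.008, 1.0, -0.011], [1.0, 0.008, -0.005], [-0.005, -0.011, -1.0]]
force: [-0.5, 0.8, 0.1]
opening: 0.005
```

Emit:
carry_out(grip=[-0.4,-0.4,-0.4,-0.4,-0.4,-0.4,-0.4,-0.4], slide=[[0,0,0],[0,0,0],[0,0,0],[0,0,0],[0,0,0],[0,0,0],[0,0,0],[0,0,0]], twist=[[0,0,0.14],[0,0,0.14],[0,0,0.14],[0,0,0.14],[0,0,0.14],[0,0,0.14],[0,0,0],[0,0,0]])

```text
time_s: 6.6
position: [0.5634, -0.129, 0.2425]
tcp_rot: [[0.758, 0.652, -0.021], [0.653, -0.758, 0.003], [-0.014, -0.016, -1.0]]
force: [-0.0, -0.3, 0.1]
opening: 0.298
```

```bash
python3 - <<'E'
from rig import bot
import cv2,numpy as np
for n in("side","top"):
    c=bot.capture(n); cv2.imwrite(f"pics/{n}2.png",c["color"][:,:,::-1]); np.save(f"pics/{n}2.npy",c,allow_pickle=True)
    if n=="side": cv2.imwrite("pics/side2z.png",cv2.resize(c["color"][130:260,220:380],None,fx=5,fy=4.5,interpolation=cv2.INTER_CUBIC)[:,:,::-1])
    s=bot.read_state();print(s["force"],s["position"],s["opening"],s["joint_positions"].round(1))
print(s["tcp_rot"])
from h import *
t=np.load("pics/top0.npy",allow_pickle=True).item(); s=np.load("pics/side0.npy",allow_pickle=True).item()
# triangulate orange
A=[];b=[]
for c,u,v in((t,320.38,200.38),(s,305.17,179.9)):
    d=ray(c,u,v); d/=np.linalg.norm(d); M=np.eye(3)-np.outer(d,d); A.append(M); b.append(M@c["position"])
print(np.linalg.lstsq(np.vstack(A),np.hstack(b),rcond=None)[0])
E
```

```text
[ 0.53942518 -0.51472459 -0.21507498] [ 0.56329274 -0.12892408  0.24246164] 0.29676592934697144 [-23.8  25.8  86.8  -0.3  68.6  25.6]
[ 0.17849255 -0.14173324  0.04400816] [ 0.56347255 -0.12922259  0.24262026] 0.30110801176323526 [-23.8  25.8  86.7  -0.3  68.6  25.6]
[[ 0.75813518  0.65175995 -0.02097684]
 [ 0.65194947 -0.75825611  0.00309181]
 [-0.0138907  -0.01601985 -0.99977518]]
[ 0.60165757 -0.14949645  0.16471619]
```

View pics/side2.png

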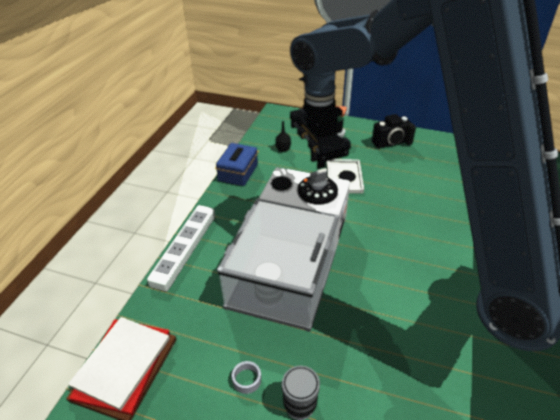

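View pics/side2z.png

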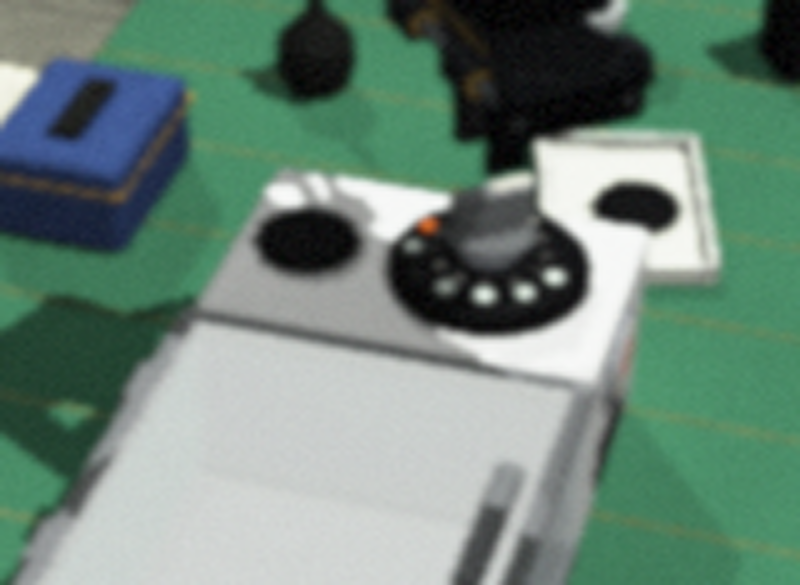

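View pics/top2.png

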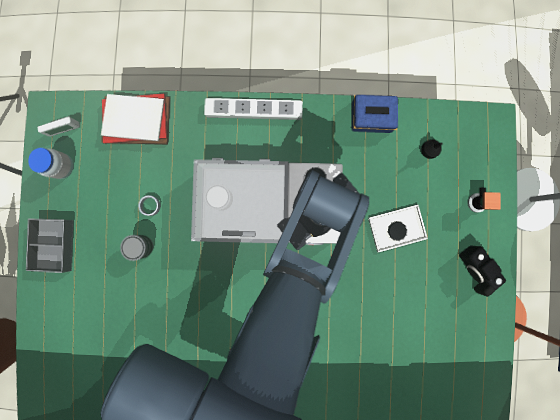

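```bash
python3 - <<'E'
import numpy as np,cv2
from h import *
s=np.load("pics/side2.npy",allow_pickle=True).item()
q=[]
for x,y in((416,245),(447,287),(485,295),(526,292),(553,275),(428,226)):
    p=plane(s,220+x/5-.4,130+y/4.5-.4,.1676); q.append(p[:2])
q=np.array(q)
A=np.c_[2*q,np.ones(len(q))]; x=np.linalg.lstsq(A,(q**2).sum(1),rcond=None)[0]; R=np.sqrt(x[2]+x[:2]@x[:2]); print("dotcircle",x[:2],R)
for p in q: print(np.degrees(np.arctan2(*(p-x[:2])[::-1])).round(1),np.linalg.norm(p-x[:2]).round(4))
R=np.array([[.758,.652,-.021],[.652,-.758,.003],[-.014,-.016,-1]]); T=np.array([.5634,-.1291,.2425])
im=cv2.resize(s["color"][130:200,280:350],None,fx=8,fy=8,interpolation=cv2.INTER_CUBIC)
im=np.clip(im.astype(float)*1.6+20,0,255).astype(np.uint8)
def dot(P,c):
    u,v=proj(s,P); cv2.circle(im,(int((u-280+.5)*8),int((v-130+.5)*8)),3,c,-1)
for sg in(1,-1):
    for w in(-9.5,9.5):
        for th in(13,28): dot(T+R@np.array([w/1000,sg*th/1000,0]),(255,0,0) if sg>0 else (0,255,255))
C=np.array([.5615,-.1335,0])
for a in(-139,41):
    for w in(-7,7):
        d=np.radians(a); dot(C+[.023*np.cos(d)-w/1000*np.sin(d),.023*np.sin(d)+w/1000*np.cos(d),.214],(255,255,0))
for k in range(12):
    d=np.radians(k*30+10.7); dot(C+[.0415*np.cos(d),.0415*np.sin(d),.1676],(255,0,255))
cv2.imwrite("pics/ov2.png",im[:,:,::-1])
E
```

```text
dotcircle [ 0.56223635 -0.13247236] 0.03983871393997077
8.0 0.0393
71.6 0.0398
102.1 0.0396
133.5 0.0407
164.8 0.0392
-20.3 0.0403
```

View pics/ov2.png

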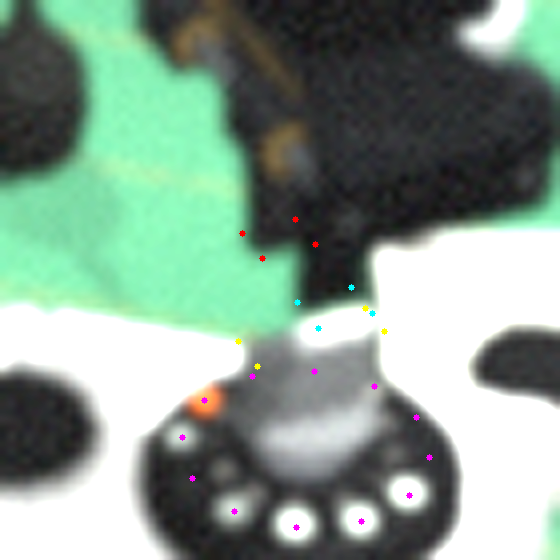

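Dial and dot overlay matches the side view well with the centre at about (0.562,-0.1335) and ticks at 10.7°. The jaw yaw is already -49.3°, so I'll centre, level and straddle the bar.

Emit:
carry_out(grip=[-0.4,-0.4,-0.4,-0.4], slide=[[-4,2.5,0],[0,0,0],[0,0,0],[0,0,0]], twist=[[-0.016,0.014,0],[0,0,0],[0,0,0],[0,0,0]])

```text
time_s: 7.1
position: [0.5617, -0.134, 0.2426]
tcp_rot: [[0.756, 0.654, 0.002], [0.654, -0.756, -0.0], [0.001, 0.001, -1.0]]
force: [0.1, -0.6, 0.1]
opening: 0.298
```

Emit:
carry_out(grip=[-0.4,-0.4,-0.4,-0.4,-0.4,-0.4,-0.4], slide=[[0,0,8],[0,0,8],[0,0,8],[0,0,8],[0,0,6],[0,0,4],[0,0,0]], twist=[[0,0,0],[0,0,0],[0,0,0],[0,0,0],[0,0,0],[0,0,0],[0,0,0]])

```text
time_s: 7.8
position: [0.5613, -0.1339, 0.1956]
tcp_rot: [[0.756, 0.654, -0.0], [0.654, -0.756, 0.001], [0.0, -0.001, -1.0]]
force: [-0.2, 0.7, -0.2]
opening: 0.3
```

```bash
python3 - <<'E'
from rig import bot
import cv2,numpy as np
n="side"
c=bot.capture(n); np.save(f"pics/{n}3.npy",c,allow_pickle=True)
cv2.imwrite("pics/side3z.png",cv2.resize(c["color"][130:205,280:350],None,fx=8,fy=8,interpolation=cv2.INTER_CUBIC)[:,:,::-1])
s=bot.read_state();print(s["force"],s["moment"],s["position"],s["opening"])
E
```

```text
[-0.22481683  0.25593523  0.26481893] [-0.12746427  0.14450807  0.01749252] [ 0.56145724 -0.13399828  0.19590422] 0.30206298725859154
```

View pics/side3z.png

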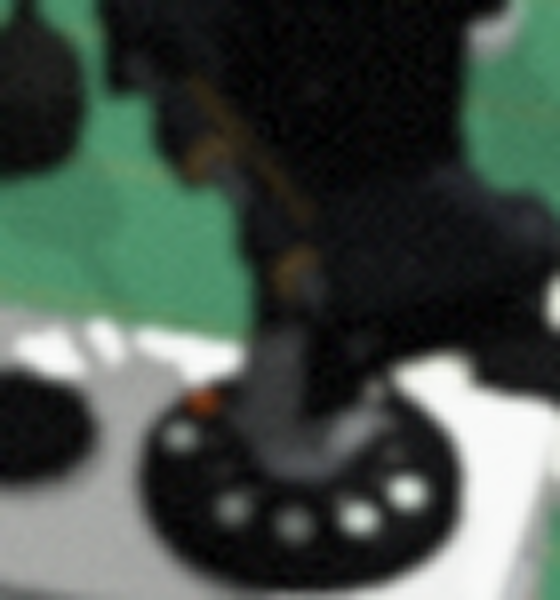

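Emit:
carry_out(grip=[-0.55,-0.55,-0.55], slide=[[0,0,0],[0,0,0],[0,0,0]], twist=[[0,0,0],[0,0,0],[0,0,0]])

```text
time_s: 8.15
position: [0.5622, -0.1343, 0.1968]
tcp_rot: [[0.756, 0.654, 0.002], [0.654, -0.756, -0.0], [0.001, 0.002, -1.0]]
force: [-0.7, -0.7, -0.8]
opening: 0.229
```

Emit:
carry_out(grip=[-0.55,-0.55,-0.55,-0.55], slide=[[0,0,3],[0,0,3],[0,0,2],[0,0,0]], twist=[[0,0,0],[0,0,0],[0,0,0],[0,0,0]])

```text
time_s: 8.55
position: [0.5624, -0.1344, 0.1887]
tcp_rot: [[0.756, 0.654, 0.003], [0.654, -0.756, -0.001], [0.002, 0.003, -1.0]]
force: [-0.6, 0.1, 0.3]
opening: 0.226
```

Emit:
carry_out(grip=[-0.55,-0.55], slide=[[0,0,2],[0,0,2]], twist=[[0,0,0],[0,0,0]])

```text
time_s: 8.75
position: [0.5626, -0.1344, 0.1846]
tcp_rot: [[0.756, 0.654, 0.004], [0.654, -0.756, -0.001], [0.002, 0.003, -1.0]]
force: [0.5, -0.6, 0.5]
opening: 0.225
```

Emit:
carry_out(grip=[-0.55,-0.55], slide=[[0,0,1],[0,0,0]], twist=[[0,0,0],[0,0,0]])

```text
time_s: 8.95
position: [0.5625, -0.1344, 0.1835]
tcp_rot: [[0.756, 0.654, 0.003], [0.654, -0.756, -0.001], [0.002, 0.003, -1.0]]
force: [-0.9, 0.3, 1.7]
opening: 0.226
```

Emit:
carry_out(grip=[-0.55,-0.55], slide=[[0,0,1],[0,0,0]], twist=[[0,0,0],[0,0,0]])

```text
time_s: 9.15
position: [0.5625, -0.1344, 0.1832]
tcp_rot: [[0.756, 0.654, 0.004], [0.654, -0.756, -0.001], [0.002, 0.003, -1.0]]
force: [-1.5, -0.0, 3.7]
opening: 0.23
```

Emit:
carry_out(grip=[-0.55,-0.55], slide=[[0,0,1],[0,0,0]], twist=[[0,0,0],[0,0,0]])

```text
time_s: 9.35
position: [0.5626, -0.1344, 0.1829]
tcp_rot: [[0.756, 0.654, 0.004], [0.654, -0.756, -0.001], [0.002, 0.004, -1.0]]
force: [-1.7, 0.7, 3.5]
opening: 0.225
```

Emit:
carry_out(grip=[-0.55,-0.55], slide=[[0,0,1],[0,0,1]], twist=[[0,0,0],[0,0,0]])

```text
time_s: 9.55
position: [0.5626, -0.1344, 0.1812]
tcp_rot: [[0.756, 0.655, 0.004], [0.655, -0.756, -0.001], [0.002, 0.004, -1.0]]
force: [-0.8, -0.1, 4.8]
opening: 0.228
```

Emit:
carry_out(grip=[-0.55,-0.55], slide=[[0,0,1],[0,0,1]], twist=[[0,0,0],[0,0,0]])

```text
time_s: 9.75
position: [0.5626, -0.1344, 0.1793]
tcp_rot: [[0.756, 0.655, 0.004], [0.655, -0.756, -0.001], [0.002, 0.004, -1.0]]
force: [-1.1, 1.2, 5.6]
opening: 0.225
```

Emit:
carry_out(grip=[-0.55], slide=[[0,0,0.6]], twist=[[0,0,0]])

```text
time_s: 9.85
position: [0.5625, -0.1344, 0.1787]
tcp_rot: [[0.756, 0.654, 0.004], [0.655, -0.756, -0.001], [0.002, 0.004, -1.0]]
force: [-1.1, 0.1, 4.8]
opening: 0.222
```

Emit:
carry_out(grip=[-0.55], slide=[[0,0,0.6]], twist=[[0,0,0]])

```text
time_s: 9.95
position: [0.5626, -0.1344, 0.1781]
tcp_rot: [[0.756, 0.654, 0.004], [0.655, -0.756, -0.001], [0.002, 0.004, -1.0]]
force: [-1.7, 0.5, 5.2]
opening: 0.225
```

Emit:
carry_out(grip=[-0.55], slide=[[0,0,0.6]], twist=[[0,0,0]])

```text
time_s: 10.05
position: [0.5626, -0.1344, 0.1776]
tcp_rot: [[0.756, 0.655, 0.004], [0.655, -0.756, -0.001], [0.002, 0.004, -1.0]]
force: [-1.6, 0.3, 4.9]
opening: 0.224
```

Emit:
carry_out(grip=[-0.55], slide=[[0,0,0.4]], twist=[[0,0,0]])

```text
time_s: 10.15
position: [0.5626, -0.1344, 0.1772]
tcp_rot: [[0.756, 0.655, 0.004], [0.655, -0.756, -0.001], [0.002, 0.004, -1.0]]
force: [-1.0, 0.3, 6.1]
opening: 0.221
```

Emit:
carry_out(grip=[-0.55], slide=[[0,0,0.4]], twist=[[0,0,0]])

```text
time_s: 10.25
position: [0.5626, -0.1344, 0.1769]
tcp_rot: [[0.756, 0.655, 0.004], [0.655, -0.756, -0.001], [0.002, 0.004, -1.0]]
force: [-1.1, 0.7, 5.5]
opening: 0.227
```

Emit:
carry_out(grip=[-0.55], slide=[[0,0,0.4]], twist=[[0,0,0]])

```text
time_s: 10.35
position: [0.5626, -0.1344, 0.1766]
tcp_rot: [[0.756, 0.655, 0.004], [0.655, -0.756, -0.001], [0.002, 0.004, -1.0]]
force: [-0.8, 1.4, 6.2]
opening: 0.223
```

Emit:
carry_out(grip=[-0.55], slide=[[0,0,0.4]], twist=[[0,0,0]])

```text
time_s: 10.45
position: [0.5626, -0.1344, 0.1763]
tcp_rot: [[0.756, 0.655, 0.004], [0.655, -0.756, -0.001], [0.002, 0.004, -1.0]]
force: [-1.5, 1.1, 5.4]
opening: 0.227
```

Emit:
carry_out(grip=[-0.55], slide=[[0,0,0.4]], twist=[[0,0,0]])

```text
time_s: 10.55
position: [0.5626, -0.1344, 0.1761]
tcp_rot: [[0.756, 0.655, 0.004], [0.655, -0.756, -0.001], [0.002, 0.004, -1.0]]
force: [-1.6, 0.2, 6.3]
opening: 0.223
```

Emit:
carry_out(grip=[-0.55], slide=[[0,0,0.5]], twist=[[0,0,0]])

```text
time_s: 10.65
position: [0.5626, -0.1344, 0.1757]
tcp_rot: [[0.756, 0.655, 0.004], [0.655, -0.756, -0.001], [0.002, 0.004, -1.0]]
force: [-2.0, 1.2, 5.9]
opening: 0.224
```

Emit:
carry_out(grip=[-0.55], slide=[[0,0,0.5]], twist=[[0,0,0]])

```text
time_s: 10.75
position: [0.5626, -0.1344, 0.1755]
tcp_rot: [[0.756, 0.655, 0.004], [0.655, -0.756, -0.001], [0.002, 0.004, -1.0]]
force: [-2.3, 0.1, 7.3]
opening: 0.225
```

Emit:
carry_out(grip=[-0.55], slide=[[0,0,0.5]], twist=[[0,0,0]])

```text
time_s: 10.85
position: [0.5626, -0.1344, 0.1753]
tcp_rot: [[0.756, 0.655, 0.004], [0.655, -0.756, -0.002], [0.002, 0.004, -1.0]]
force: [-2.0, 1.5, 7.7]
opening: 0.222
```

Emit:
carry_out(grip=[-0.55], slide=[[0,0,0.5]], twist=[[0,0,0]])

```text
time_s: 10.95
position: [0.5626, -0.1344, 0.1753]
tcp_rot: [[0.756, 0.655, 0.005], [0.655, -0.756, -0.002], [0.002, 0.004, -1.0]]
force: [-1.8, 0.4, 7.3]
opening: 0.226
```

```bash
python3 - <<'E'
from rig import bot
for i in range(3):
    s=bot.read_state();print(s["force"],s["moment"],s["position"])
    if i<2: bot.capture("side")
E
```

```text
[-1.82669837  0.42484341  7.33060158] [0.1428162  0.57018586 0.03440393] [ 0.56261513 -0.13439992  0.17525848]
[-1.84227111  0.50245144  9.00310383] [0.08909712 0.59168561 0.00761799] [ 0.56258807 -0.13435213  0.17526578]
[-2.8225902   0.85962948  7.28044622] [ 0.08545572  0.59105251 -0.02278056] [ 0.56261361 -0.13438515  0.17529056]
```

Emit:
carry_out(grip=[-0.55], slide=[[0,0,0.7]], twist=[[0,0,0]])

```text
time_s: 11.15
position: [0.5626, -0.1344, 0.1752]
tcp_rot: [[0.756, 0.655, 0.005], [0.655, -0.756, -0.002], [0.002, 0.004, -1.0]]
force: [-2.1, 0.5, 8.4]
opening: 0.226
```

```bash
python3 - <<'E'
from rig import bot
for i in range(3):
    s=bot.read_state();print(s["force"],s["moment"],s["position"])
    if i<2: bot.capture("side")
E
```

```text
[-2.13596613  0.5242144   8.43632823] [ 0.15852326  0.60806249 -0.00280517] [ 0.56261429 -0.13437806  0.17518697]
[-1.47713707  0.28072557  8.32377575] [ 0.20732763  0.64138004 -0.02384303] [ 0.56260847 -0.13439589  0.17519889]
[-1.95107385  2.26780656  7.8698184 ] [ 0.16350321  0.62880913 -0.00332778] [ 0.5626103  -0.13437466  0.17521304]
```

At the stop: z holds at 0.1752 and the force is about 8 N against 6.4 N from the spring. Now I'll grip the bar while the knob is free.

Emit:
carry_out(grip=[-0.63,-0.68], slide=[[0,0,0.55],[0,0,0.55]], twist=[[0,0,0],[0,0,0]])

```text
time_s: 11.45
position: [0.5622, -0.1338, 0.1753]
tcp_rot: [[0.756, 0.655, 0.004], [0.655, -0.756, -0.001], [0.003, 0.003, -1.0]]
force: [-0.9, -1.2, 7.5]
opening: 0.179
```

Emit:
carry_out(grip=[-0.8,-1], slide=[[0,0,0.55],[0,0,0.55]], twist=[[0,0,0],[0,0,0]])

```text
time_s: 11.65
position: [0.5627, -0.1344, 0.1753]
tcp_rot: [[0.756, 0.655, 0.006], [0.655, -0.756, -0.002], [0.003, 0.005, -1.0]]
force: [-2.0, 1.2, 7.1]
opening: 0.161
```

```bash
python3 - <<'E'
from rig import bot
for i in range(2):
    s=bot.read_state();print(s["force"],s["moment"],s["position"],s["opening"])
    if i<1: bot.capture("side")
E
```

```text
[-1.99497194  1.15557896  7.09747616] [ 0.23549862  0.66239526 -0.00620983] [ 0.56268082 -0.1344051   0.17532986] 0.16142697326306094
[-2.123324    0.71369433  6.80874101] [ 0.09563342  0.52886349 -0.0580113 ] [ 0.56265427 -0.13439478  0.17532582] 0.1547987540133652
```

Emit:
carry_out(grip=[-1,-1], slide=[[0,0,0.6],[0,0,0.6]], twist=[[0,0,-0.03],[0,0,-0.03]])

```text
time_s: 11.9
position: [0.5626, -0.1344, 0.1752]
tcp_rot: [[0.714, 0.7, 0.006], [0.7, -0.714, -0.002], [0.003, 0.006, -1.0]]
force: [-3.4, 0.5, 7.6]
opening: 0.158
```

```bash
python3 - <<'E'
from rig import bot
import numpy as np
s=bot.read_state();print(s["force"],s["moment"],s["position"],s["opening"],np.degrees(np.arctan2(s["tcp_rot"][1,1],s["tcp_rot"][0,1])))
E
```

```text
[-3.35006538  0.54838616  7.57350815] [ 0.23083545  0.629639   -0.02056934] [ 0.56262825 -0.13435443  0.17524391] 0.15752441093089553 -45.57299877128897
```

Emit:
carry_out(grip=[-1,-1], slide=[[0,0,0.6],[0,0,0.6]], twist=[[0,0,-0.03],[0,0,-0.03]])

```text
time_s: 12.1
position: [0.5625, -0.1343, 0.1752]
tcp_rot: [[0.669, 0.743, 0.006], [0.743, -0.669, -0.002], [0.002, 0.006, -1.0]]
force: [-2.1, 1.4, 8.7]
opening: 0.16
```

```bash
python3 - <<'E'
from rig import bot
import numpy as np
s=bot.read_state();print(s["force"],s["moment"],s["position"],s["opening"],np.degrees(np.arctan2(s["tcp_rot"][1,1],s["tcp_rot"][0,1])))
E
```

```text
[-2.08208607  1.36011506  8.6885044 ] [0.15430035 0.60264224 0.00136415] [ 0.56253446 -0.13425674  0.17522053] 0.1595808917490683 -42.00621734036295
```

Emit:
carry_out(grip=[-1,-1,-1,-1,-1], slide=[[0,0,0.5],[0,0,0.5],[0,0,0.5],[0,0,0.5],[0,0,0.5]], twist=[[0,0,-0.07],[0,0,-0.07],[0,0,-0.07],[0,0,-0.07],[0,0,-0.07]])

```text
time_s: 12.6
position: [0.562, -0.134, 0.1753]
tcp_rot: [[0.361, 0.932, 0.005], [0.932, -0.361, -0.002], [0.0, 0.006, -1.0]]
force: [-2.2, 0.7, 8.4]
opening: 0.156
```

```bash
cat > st.py <<'E'
from rig import bot
import numpy as np
s=bot.read_state();print(s["force"].round(2),s["moment"].round(3),s["position"].round(5),s["opening"].round(3),np.degrees(np.arctan2(s["tcp_rot"][1,1],s["tcp_rot"][0,1])).round(2),s["tcp_rot"][:,2].round(4))
E
python3 st.py
```

```text
Traceback (most recent call last):
  File "st.py", line 3, in <module>
    s=bot.read_state();print(s["force"].round(2),s["moment"].round(3),s["position"].round(5),s["opening"].round(3),np.degrees(np.arctan2(s["tcp_rot"][1,1],s["tcp_rot"][0,1])).round(2),s["tcp_rot"][:,2].round(4))
                                                                                             ^^^^^^^^^^^^^^^^^^
AttributeError: 'float' object has no attribute 'round'
```

Emit:
carry_out(grip=[-1,-1,-1,-1,-1,-1], slide=[[0,0,0.55],[0,0,0.55],[0,0,0.55],[0,0,0.55],[0,0,0.55],[0,0,0.55]], twist=[[0,0,-0.07],[0,0,-0.07],[0,0,-0.07],[0,0,-0.07],[0,0,-0.07],[0,0,-0.07]])

```text
time_s: 13.2
position: [0.5614, -0.1339, 0.1753]
tcp_rot: [[-0.068, 0.998, 0.005], [0.998, 0.068, -0.002], [-0.002, 0.004, -1.0]]
force: [-2.5, 0.4, 8.6]
opening: 0.16
```

```bash
sed -i 's/s\["opening"\].round(3)/round(s["opening"],3)/' st.py
python3 st.py
```

```text
[-2.47  0.42  8.59] [0.166 0.555 0.048] [ 0.5614  -0.13386  0.17525] 0.16 3.89 [ 0.0046 -0.0017 -1.    ]
```

Emit:
carry_out(grip=[-1,-1,-1,-1,-1,-1,-1,-1], slide=[[0,0,0.5],[0,0,0.5],[0,0,0.5],[0,0,0.5],[0,0,0.5],[0,0,0.5],[0,0,0.5],[0,0,0.5]], twist=[[0,0,-0.07],[0,0,-0.07],[0,0,-0.07],[0,0,-0.07],[0,0,-0.07],[0,0,-0.07],[0,0,-0.07],[0,0,-0.07]])

```text
time_s: 14.0
position: [0.5606, -0.1342, 0.1753]
tcp_rot: [[-0.606, 0.795, 0.004], [0.795, 0.606, -0.002], [-0.004, 0.001, -1.0]]
force: [-1.5, 0.9, 8.2]
opening: 0.157
```

```bash
python3 st.py
```

```text
[-1.52  0.93  8.2 ] [0.178 0.532 0.01 ] [ 0.5606  -0.13416  0.17528] 0.157 37.31 [ 0.0036 -0.0024 -1.    ]
```

Emit:
carry_out(grip=[-1,-1,-1,-1,-1,-1,-1], slide=[[0,0,0.5],[0,0,0.5],[0,0,0.5],[0,0,0.5],[0,0,0.5],[0,0,0.5],[0,0,0.5]], twist=[[0,0,-0.07],[0,0,-0.07],[0,0,-0.07],[0,0,-0.07],[0,0,-0.07],[0,0,-0.07],[0,0,-0.07]])

```text
time_s: 14.7
position: [0.5601, -0.1348, 0.1753]
tcp_rot: [[-0.917, 0.398, 0.003], [0.398, 0.917, -0.004], [-0.004, -0.002, -1.0]]
force: [-1.9, 0.2, 7.8]
opening: 0.155
```

```bash
python3 st.py
```

```text
[-1.94  0.19  7.8 ] [0.164 0.49  0.054] [ 0.56013 -0.13475  0.17529] 0.155 66.55 [ 0.0032 -0.0036 -1.    ]
```

Emit:
carry_out(grip=[-1,-1,-1], slide=[[0,0,0.5],[0,0,0.5],[0,0,0.5]], twist=[[0,0,-0.036],[0,0,-0.036],[0,0,0]])

```text
time_s: 15.0
position: [0.5601, -0.1349, 0.1753]
tcp_rot: [[-0.945, 0.327, 0.003], [0.327, 0.945, -0.004], [-0.004, -0.002, -1.0]]
force: [-1.7, 1.0, 7.8]
opening: 0.163
```

```bash
python3 st.py; python3 - <<'E'
from rig import bot
import cv2,numpy as np
c=bot.capture("side")
cv2.imwrite("pics/side4z.png",cv2.resize(c["color"][130:205,280:350],None,fx=8,fy=8,interpolation=cv2.INTER_CUBIC)[:,:,::-1])
E
python3 st.py
```

```text
[-1.73  0.98  7.77] [0.256 0.506 0.004] [ 0.56005 -0.13485  0.17529] 0.163 70.92 [ 0.0034 -0.0037 -1.    ]
[-2.17  0.29  6.69] [0.227 0.491 0.03 ] [ 0.56004 -0.13483  0.17528] 0.159 70.9 [ 0.0033 -0.0037 -1.    ]
```

View pics/side4z.png

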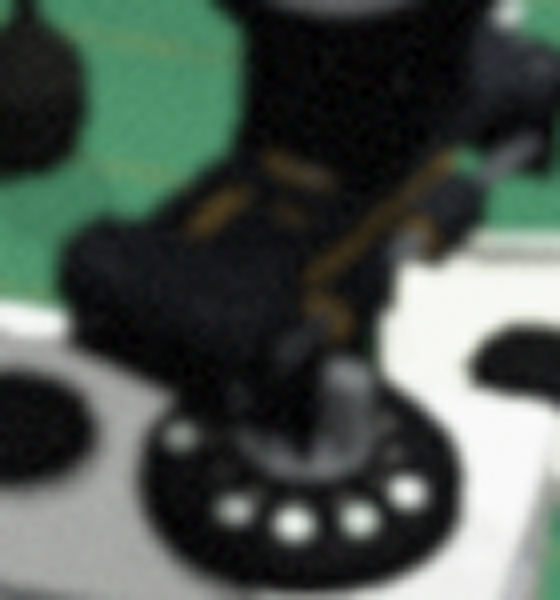

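Emit:
carry_out(grip=[-0.7,-0.6,-0.55,-0.55], slide=[[0,0,0.4],[0,0,0.3],[0,0,0],[0,0,-1]], twist=[[0,0,0],[0,0,0],[0,0,0],[0,0,0]])

```text
time_s: 15.45
position: [0.5607, -0.1361, 0.1771]
tcp_rot: [[-0.945, 0.327, 0.005], [0.327, 0.945, -0.007], [-0.007, -0.005, -1.0]]
force: [-2.3, 0.1, 4.6]
opening: 0.216
```

```bash
python3 st.py
```

```text
[-2.27  0.1   4.56] [-0.002  0.396  0.012] [ 0.56067 -0.1361   0.17706] 0.216 70.93 [ 0.0052 -0.0066 -1.    ]
```

Force is still about 4.6 N at z=0.177, so the knob is following the fingers up. I'll keep lifting.

Emit:
carry_out(grip=[-0.55,-0.55,-0.55,-0.55,-0.55], slide=[[0,0,-1.5],[0,0,-1.5],[0,0,-1.5],[0,0,-1.5],[0,0,-1.5]], twist=[[0,0,0],[0,0,0],[0,0,0],[0,0,0],[0,0,0]])

```text
time_s: 15.95
position: [0.5606, -0.1364, 0.1843]
tcp_rot: [[-0.945, 0.327, 0.005], [0.327, 0.945, -0.007], [-0.007, -0.005, -1.0]]
force: [-0.2, -0.2, -0.4]
opening: 0.225
```

Emit:
carry_out(grip=[-0.4,-0.4,-0.4,-0.4,-0.4,-0.4,-0.4], slide=[[0,0,-3],[0,0,-8],[0,0,-10],[0,0,-15],[0,0,-30],[0,0,-40],[0,0,-40]], twist=[[0,0,0],[0,0,0],[0,0,0],[0,0,0],[0,0,0],[0,0,0],[0,0,0]])

```text
time_s: 16.65
position: [0.557, -0.1338, 0.3302]
tcp_rot: [[-0.945, 0.327, -0.008], [0.327, 0.945, -0.0], [0.008, -0.003, -1.0]]
force: [0.4, -1.3, -0.0]
opening: 0.297
```

Emit:
carry_out(grip=[-0.4,-0.4,-0.4,-0.4,-0.4,-0.4,-0.4,-0.4,-0.4], slide=[[33,35,0],[33,35,0],[33,35,0],[33,35,0],[33,35,0],[33,35,0],[20,35,0],[0,35,0],[0,0,0]], twist=[[0,0,0],[0,0,0],[0,0,0],[0,0,0],[0,0,0],[0,0,0],[0,0,0],[0,0,0],[0,0,0]])

```text
time_s: 17.55
position: [0.445, 0.2104, 0.3432]
tcp_rot: [[-0.943, 0.332, 0.025], [0.332, 0.943, -0.006], [-0.026, 0.003, -1.0]]
force: [0.3, -0.1, 0.1]
opening: 0.296
```

```bash
python3 - <<'E'
from rig import bot
import cv2,numpy as np
for n,(a,b,c0,d) in dict(side=(150,220,255,370),top=(150,250,180,350)).items():
    c=bot.capture(n); np.save(f"pics/{n}5.npy",c,allow_pickle=True); cv2.imwrite(f"pics/{n}5.png",c["color"][:,:,::-1])
    f=6 if n=="side" else 4.5
    cv2.imwrite(f"pics/{n}5z.png",cv2.resize(c["color"][a:b,c0:d],None,fx=f,fy=f,interpolation=cv2.INTER_CUBIC)[:,:,::-1])
    if n=="top": cv2.imwrite("pics/top5d.png",cv2.resize(c["color"][190:242,288:345],None,fx=10,fy=10,interpolation=cv2.INTER_CUBIC)[:,:,::-1])
E
```

```text
(no output)
```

View pics/top5.png

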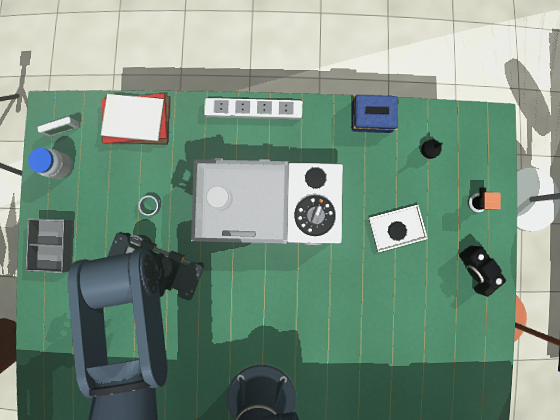

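View pics/top5d.png

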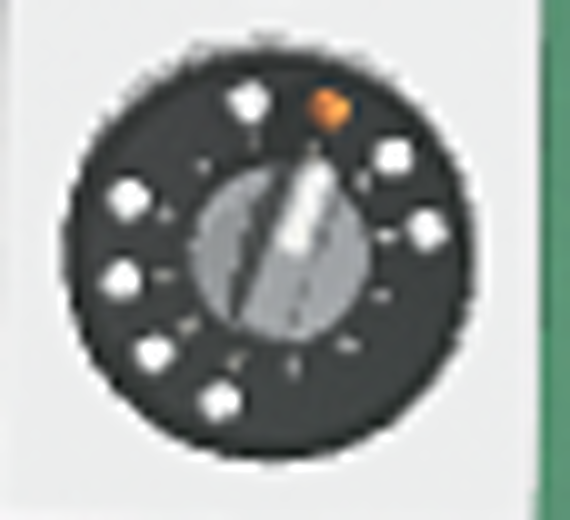

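View pics/side5.png

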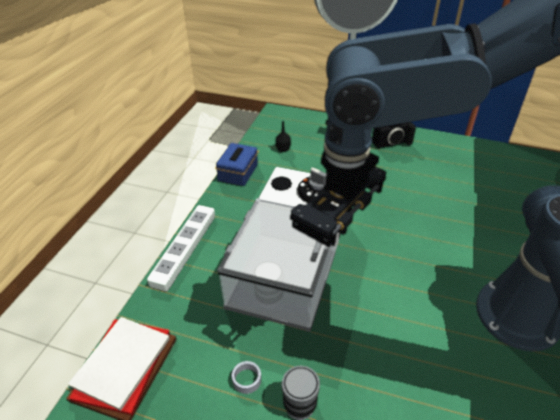

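View pics/side5z.png

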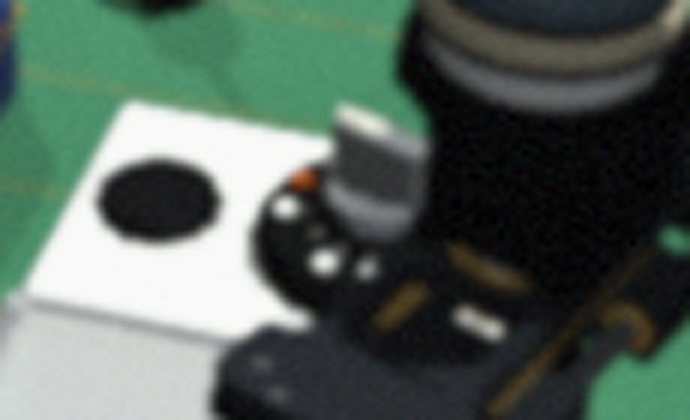

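The top view shows the white pointer line running from (295,245) to (322,165) in the dial crop, straight at the orange dot at (330,110). The lid lies flat and the bystanders look unmoved. I'll check the heights by depth.

```bash
python3 - <<'E'
import numpy as np
from h import *
a=np.load("pics/top0.npy",allow_pickle=True).item(); b=np.load("pics/top5.npy",allow_pickle=True).item()
def mz(c,u0,u1,v0,v1): return np.median([pt(c,u,v)[2] for u in range(u0,u1) for v in range(v0,v1)])
print("knob top region before/after",mz(a,314,319,213,218),mz(b,314,319,212,217),np.max([pt(a,u,v)[2] for u in range(305,325) for v in range(205,225)]),np.max([pt(b,u,v)[2] for u in range(305,325) for v in range(205,225)]))
print("tower",mz(a,325,335,172,182),mz(b,325,335,172,182))
print("lip",mz(b,225,250,233,235),"lid",mz(b,235,270,222,228),mz(b,235,270,170,180))
# bystander change
for n,(u,v) in dict(cap=(316,178),lens=(133,247),tube=(148,205),tray=(397,229),lens_in=(217,197)).items():
    d=np.abs(a["color"].astype(int)-b["color"])[v-12:v+12,u-12:u+12].max(2); print(n,(d>50).sum())
E
python3 st.py
```

```text
knob top region before/after 0.21332028349555343 0.2137935874188459 0.21832928788993766 0.21949394487637774
tower 0.1471522763958244 0.14691556995085664
lip 0.15865726394636426 lid 0.14682012036658898 0.1470060237765729
cap 0
lens 288
tube 0
tray 0
lens_in 0
[ 0.36 -0.5   0.23] [0.011 0.033 0.007] [0.44391 0.20749 0.34266] 0.3 70.47 [ 0.0225 -0.0083 -0.9997]
```

Knob top is back at 0.2138, the same as at the start. The lid is level at 0.147 front and back. The grey lens is partly hidden by the gripper in the top view, but it is unmoved in the side view. Handing in.

```bash
python3 -c "
from rig import bot
print(bot.hand_in())"
```

```text
the job is handed in; nothing more can be done
None
```

I shut the lid and set the humidity knob to the orange dot, then handed the job in at about 18 s. No verdict was reported.

- **Lid:** I pushed it down by its grey lip in small steps of up to 7 mm. The final depth reading is level at 0.147 m front and back, with the lip top at 0.159 m (0.158 m expected when shut).
- **Knob:** I pressed it down about 8 mm until the force rose to about 8 N, roughly 2 N over the spring. I then gripped the bar, turned it 120° counter-clockwise (the shorter way), let go and followed it up. The final top view shows the pointer aimed at the orange dot. The knob top is back at 0.214 m, the same as at the start, so it is up.
- **Bystanders:** the cap on the tower, tray with its cap, chrome tube and the lens in the box show no change in the top view. The grey lens on the shelf failed that pixel check because the gripper partly covered it. In the side view it looks to be where it started.
- **Disagreement:** the two cameras differed by 2–3 mm on the dot's position. I used a position in between and set the final knob angle by the measured tool turn.

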